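Open the bench ratchet clamp round a finished cartridge

TASK

The cartridge standing in the bench clamp is finished, so open the clamp for whoever collects it. With your fingertips press the release paddle on the sliding jaw down and, keeping it pressed, push the jaw back along its bar until it is up against the end stop, then move away. There is nothing to grip or lift: do not force the jaw, and leave the cartridge and the things around the clamp standing where they are.

Things in the scene. Friction and masses are not known exactly. Their poses are not given: they have to be found in the camera images.
- clamp: Low aluminium and steel bar clamp, bolted down. Origin: on the table under the centre of its 335x94x10 mm base plate. x runs along the toothed bar (24 mm wide, 28 high) from the fixed jaw (x=-162 to -142 mm, 50 high) to the end stop (x=+135 to +150 mm, 42 high); z up. Heights are over the table. The sliding jaw opens along +x.
- jaw (a joint): Slide of the sliding jaw (64 mm wide, 44 high at the gripping end) along the clamp's +x, m: 0 = nearest the fixed jaw (54 mm gap), 0.110 = fully back on the end stop. Starts at 0 to 0.03. Friction about 3 N; stays where left. The ratchet blocks opening (+), but for up to a 10 mm tooth of slack, unless the paddle is held down.
- release (a joint): Hinge of the release paddle, rad: 0 = up, locked (up to about 0.135 if the pawl rests on a tooth); above 0.15 the jaw is free; 0.42 = hard stop. A spring lifts it when let go, so push the jaw while holding it down. Takes about 2 to 5 N.
- paddle (a point): Centre of the top of the release paddle: flat black plate on the sliding jaw, 32 mm along the bar, 34 across, top 56 mm over the table when up. It lies 2 to 34 mm from the push plate, on its fixed-jaw side. Hinged 22 mm beyond the push face, so its far edge dips most. Pressed near the push plate, 5 mm down just frees the jaw, 8 to 9 mm is good, about 13 mm is the stop.
- push_face (a point): Point on the middle of the push plate's front face (the side towards the fixed jaw), 70 mm over the table. The upright aluminium push plate is fixed on the sliding jaw right beside the paddle: 62 mm wide, 10 thick, 40 to 90 mm over the table. Fingers holding the paddle down push this face along the clamp's +x to move the jaw.
- cartridge: Loose cream filter cartridge with a black O-ring, 45 mm diameter, 72 mm high, 45 g, standing upright on the base plate between the two jaws. Origin: centre of its underside. Leave it standing.
- tape_measure_0: Bystander: loose pocket tape measure, 41 x 80 x 65 mm, beside the clamp. Origin: centre of its underside.
- cap: Bystander: loose blue ring-shaped cap, 64 mm diameter, 28 mm high, beside the clamp. Origin: centre of its underside.
- bottle: Bystander: loose tall blue filter bottle, 63 mm diameter, 175 mm high, standing to the right of the clamp, beyond its fixed-jaw end. Origin: centre of its underside.
Mind the look-alikes: they are no part of the job. Of the things like the cartridge, leave any that is yellow; of the rest the larger one is meant.

How it is judged:
By the outcome, as a careful person would: the job done as asked, in the order asked, and still so for the second after the job is handed in, with the robot touching nothing.
It also fails if it takes over 34 s, if anything falls off the work surface, if the arm or the gripper's body presses on something with over 40 N, if the wrist force passes 120 N, or if a joint passes its speed limit or range.

ROBOT

A 6-joint arm with a two-finger parallel gripper is mounted at the origin on the work surface; the furniture and walls round the work are solid. World frame = base frame: x ahead of the robot, y to its left, z up, the work surface at z = 0. Lengths are in mm, angles in rad, forces in N, time in s.
With the tool pointing down it reaches from about 350 to 875 mm from the base axis. Payload 4.2 kg.
Tool frame: the origin (TCP) lies midway between the tips of the shut fingers; the grasp point (between the pads) lies 19 mm behind it (arm.grip_point_offset is the distance from the TCP to the grasp point, in mm); y points along the fingers, z is the direction in which the jaws open and shut, and the axes are right-handed (so a half turn about y gives the same grasp; the last joint's range is limited). The gripper opens to 85 mm and grips with 20 to 120 N. Pads are 22 mm wide; open, the fingers measure 114 mm over their backs; the gripper's body (76 mm by 85 mm) begins 54 mm behind the grasp point. The pads swing forward as they close: fully open they stand 13 mm farther back than shut.
Start: joints at [1.415, 0.385, 0.008, 0, -1.194, -0.259], TCP at [251.846, 571.99, 231.312] pointing down, gripper open.
Joint ranges: [-3.14, 3.14], [-1.21, 2.06], [-1.07, 1.41], [-3.16, 2.05], [-2.99, -0.16], [-3.1, 3.1]. Speed limits (rad/s): [2.79, 2.79, 3.14, 3.14, 3.14, 3.14].

INTERFACE

Orientations are given as a unit quaternion [x, y, z, w].
In Python, from bench import arm, optics, job_done, spotter gives the robot as it stands.
- The arm moves only by the tool jog_arm, never from a script. Its arguments are lists of equal length, an entry for each row: "translation": the shift along the tool's x, y, z in units of 50 mm (1.0 is 50 mm), a list of three; "rot": the turn, a rotation vector about the tool's x, y, z in units of 8 degrees (1.0 is 8 degrees), a list of three; "gripper": the opening, from 0 (shut) to 1 (fully open). A call has 1 to 20 rows; each row is the pose to reach, as a shift and turn from the pose measured when the call began, along the tool's axes at that moment; what a row does not reach only later rows make up. A row lasts 1/10 s, in which the tool goes at most 50 mm and 8.59 degrees, less where a joint would pass 70% of its speed; a pose out of reach is approached as far as the arm can. A call with a gripper value outside its range is refused whole. The fingers move at their own pace and stop on an object; the grip force is fixed at half the most. Time passes only in rows, so rows that repeat a pose let the fingers close. It gives the time, the measured TCP pose, the force and the opening at its end, in the units of the state.
- arm.read_state(): the state, without advancing time (a new reading comes with each control period).
- optics.get_image(name): name is "side" or "top"; returns a dict with "frame" (480x640x3 uint8, red, green, blue), "mtx" (3x3 intrinsics, pixels), "distortion" ([k1, k2, p1, p2, k3] as OpenCV has them; the pictures are not rectified), "xyz" and "attitude" of the camera in the world. Camera axes: x right, y down, z forward; pixel columns grow to the right and rows downward; lengths in mm; the calibration is good to about 2 mm. A picture is of the moment at which its call begins. There is no depth.
- job_done(): hands the job in, once; it reports no verdict.
Trained networks look in the newest picture that a camera, given by its name, has taken for a name from the list of things; names that differ only in an ending like _2 or _b are one class to them, and where a whole thing is asked for, a point or a joint stands for the part that bears it (a point fixed in the world has none). Each returns a list of dicts, best first, with "score" (0 to 1); they miss things now and then, are a little off and sometimes report something else, mostly with a low value. They report only what shows in the picture. A call takes as long as a camera call. They do not tell look-alikes from the thing itself.
- spotter.look_for(camera, thing): "centre" ([x, y, z] in mm, in the coordinates of the camera as it stood for that picture, good to about 4 mm: the middle of the surface that is visible of it).
The state is a dict: "clock": time; "joints": joint angles; "joint_vel": joint speeds; "joint_efforts": joint torques, N m; "position": TCP position; "ee_rot": TCP orientation; "contact_force": force on the tool from outside, world axes, zero at the start; "wrist_torque": the same for the moment, N m; "gripper_width": finger opening in mm.
Only numpy, scipy, OpenCV 4.12 (cv2) and the standard library are available. Lean on these libraries where they do the work, as an engineer would, in place of code of your own. Each camera call takes 0.05 s, during which the arm holds its last target. There are 200 camera calls.

## Working session

There is one attempt and no reset: what is moved stays moved. The work goes in short steps, Python scripts to look and compute and a tool call to move; the robot and the scene stay as the last step left them, time stands still between calls to the robot, and variables do not carry over. Pictures are saved under pics/ and viewed, about 8 in all and at most 12, crops included, and the job is handed in when it is done.

Besides the shell and the picture viewer there is one more tool, called after "Emit:" in YAML: its name, and indented under it one key for each argument. jog_arm: Moves the arm, as the interface text tells. Its arguments: {"type":"object","properties":{"translation":{"type":"array"},"rot":{"type":"array"},"gripper":{"type":"array"}},"required":["translation","rot","gripper"]}

```bash
mkdir -p pics
cat > h.py <<'E'
import numpy as np, cv2
from scipy.spatial.transform import Rotation as R
from bench import arm, optics, job_done, spotter
def toworld(im,p):
    a=np.array(im["attitude"],float)
    M=R.from_quat(a).as_matrix() if a.size==4 else a.reshape(3,3)
    return M@np.array(p)+np.array(im["xyz"])
def camM(im):
    a=np.array(im["attitude"],float)
    return R.from_quat(a).as_matrix() if a.size==4 else a.reshape(3,3)
def ray(im,uv):
    n=cv2.undistortPoints(np.array([[uv]],float),np.array(im["mtx"]),np.array(im["distortion"]))[0,0]
    d=camM(im)@np.array([n[0],n[1],1]); return np.array(im["xyz"],float),d
def atz(im,uv,z):
    o,d=ray(im,uv); return o+d*(z-o[2])/d[2]
def proj(im,P):
    M=camM(im); t=-M.T@np.array(im["xyz"],float)
    return cv2.projectPoints(np.array(P,float).reshape(-1,3),cv2.Rodrigues(M.T)[0],t,np.array(im["mtx"]),np.array(im["distortion"]))[0][:,0]
def save(im,n,crop=None,s=1):
    f=im["frame"][:,:,::-1]
    if crop: x0,y0,x1,y1=crop; f=f[y0:y1,x0:x1]
    cv2.imwrite("pics/"+n,cv2.resize(f,None,fx=s,fy=s,interpolation=cv2.INTER_CUBIC))
E
python3 - <<'E'
from h import *
print(arm.read_state())
for c in ("top","side"):
    im=optics.get_image(c); save(im,c+"0.png"); print(c,im["xyz"],im["attitude"],im["mtx"])
    for t in ("clamp","jaw","paddle","push_face","cartridge","tape_measure_0","cap","bottle"):
        for d in spotter.look_for(c,t)[:3]:
            w=toworld(im,d["centre"]); print(t,round(d["score"],2),w.round(0),proj(im,w).round(0))
E
```

```text
{'clock': 0.0, 'joints': array([ 1.41459385e+00,  3.85563489e-01,  6.61835145e-03, -5.13500200e-04,
       -1.19400351e+00, -2.58585082e-01]), 'joint_vel': array([-1.00803530e-03,  8.51252437e-04, -7.46727571e-05,  5.99321048e-04,
       -2.56959975e-04,  1.36335650e-03]), 'joint_efforts': array([-3.31401461e-04, -3.92283869e+01,  1.88395947e+01,  4.18615535e+00,
       -4.69821956e-03, -3.43527660e-06]), 'position': array([251.62311891, 571.46578871, 230.2123267 ]), 'ee_rot': array([-0.14553639, -0.6911713 ,  0.69270849,  0.14579556]), 'contact_force': array([-0.04663074, -0.41452785, -0.10378014]), 'wrist_torque': array([ 0.02659152,  0.0044207 , -0.03118447]), 'gripper_width': 85.43559087551587}
top [424.97125468  21.13588333 927.83601629] [ 0.70993843 -0.70242203  0.03598318 -0.03599912] [[444.34703382   0.         323.49413231]
 [  0.         444.34703382 236.30034067]
 [  0.           0.           1.        ]]
clamp 0.75 [481.  78.   8.] [[296. 254.]]
jaw 0.75 [472.  45.  39.] [[311. 258.]]
jaw 0.64 [562.  20.  24.] [[325. 215.]]
paddle 0.69 [477.  34.  58.] [[317. 255.]]
push_
[... 295 characters left out ...]
  17.  22.] [[326. 213.]]
bottle 0.76 [ 430. -235.  146.] [[470. 280.]]
side [ 252.15496562 -589.86145675  675.42728157] [ 0.90603657 -0.17060303  0.07566963 -0.37982423] [[550.75969866   0.         322.08342317]
 [  0.         550.75969866 234.19204244]
 [  0.           0.           1.        ]]
clamp 0.91 [465.  44.  24.] [[299. 233.]]
jaw 0.91 [467.  43.  52.] [[300. 221.]]
paddle 0.55 [473.  30.  57.] [[306. 223.]]
push_face 0.66 [461.  44.  57.] [[296. 219.]]
cartridge 0.94 [ 609. -121.   60.] [[424. 263.]]
cartridge 0.86 [457. -55.  73.] [[316. 253.]]
tape_measure_0 0.76 [348.  27.  45.] [[233. 249.]]
cap 0.95 [572.  11.  15.] [[364. 234.]]
bottle 0.68 [ 420. -265.  127.] [[350. 351.]]
```

View pics/top0.png

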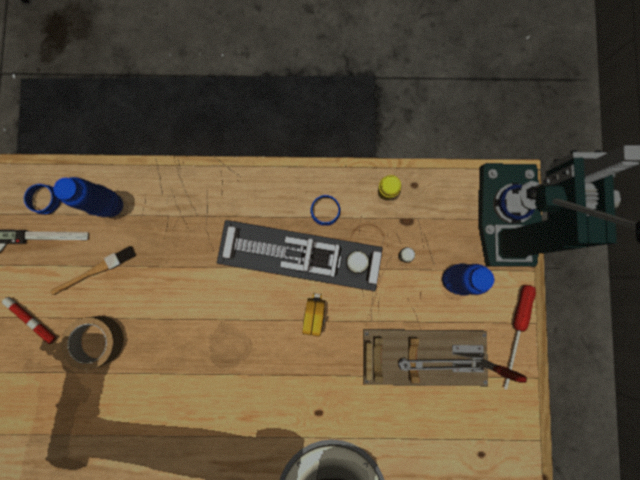

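View pics/side0.png

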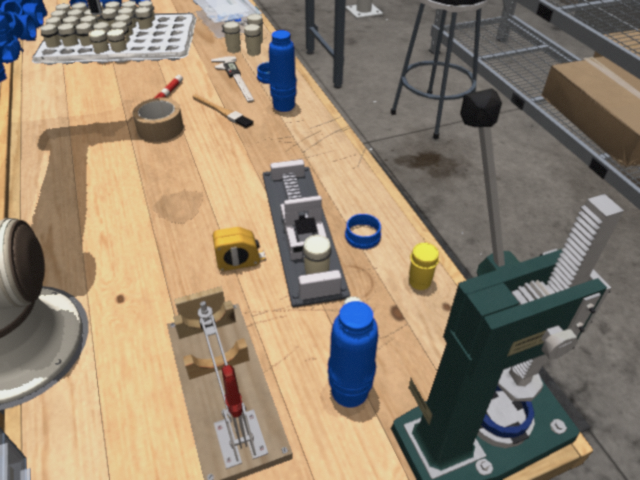

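Run:
```python
from h import *
im=optics.get_image("top"); save(im,"topc.png",(250,190,410,310),5)
```

```text
(no output)
```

View pics/topc.png

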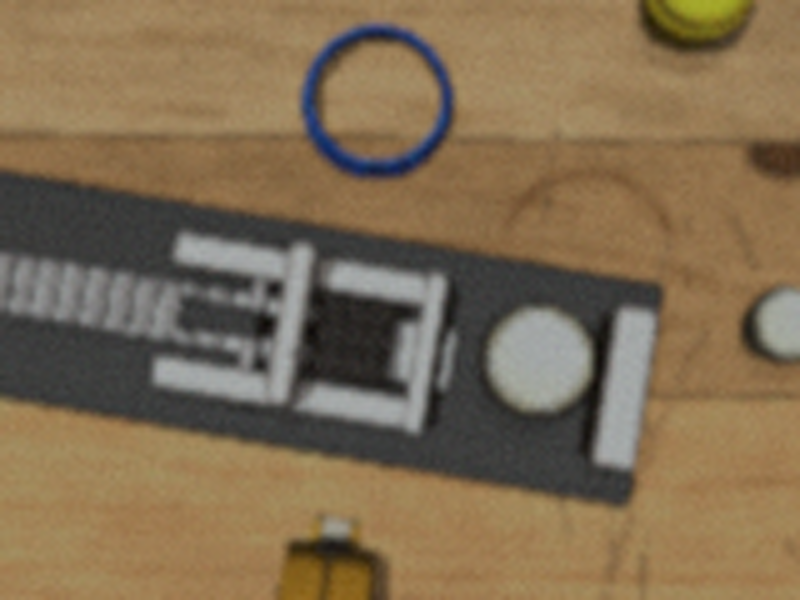

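Top view: the clamp runs along roughly world y with its end stop at left (230,243). The push plate is at about (308,254), the black paddle at (320,257) and the cartridge at (357,262). The look-alikes are the yellow cartridge at (390,187), which is excluded, and the small white piece at (407,255). The larger cream cartridge in the clamp is the one meant, and neither it nor the others need touching.

Run:
```python
from h import *
im=optics.get_image("top")
c=lambda u,v:(250+u/5-.4,190+v/5-.4)
fx=atz(im,c(629,388),50); es=atz(im,(230,243),42)
b=atz(im,c(302,243),90); a=atz(im,c(284,403),90)
# paddle corners z=56
pc=[atz(im,c(*q),56) for q in ((318,296),(396,303),(390,380),(308,372))]
print("fixed",fx,"stop",es,"dist (294.5 expected)",np.linalg.norm((es-fx)[:2]))
ux=(es-fx)[:2]; ux/=np.linalg.norm(ux); uy=np.array([-ux[1],ux[0]])
O=fx[:2]+152*ux
print("ux",ux,"yaw",np.arctan2(ux[1],ux[0]),"O",O)
for n,p in [("plate a",a),("plate b",b),("stop",es)]+[("pad",p) for p in pc]:
    print(n,p.round(1),"clamp xy",((p[:2]-O)@ux).round(1),((p[:2]-O)@uy).round(1))
s=arm.read_state(); print(R.from_quat(s["ee_rot"]).as_matrix().round(3))
# side check: O-based push plate top centre and fixed jaw
si=optics.get_image("side")
f=si["frame"].copy()
xp=((a+b)/2)[:2]
import itertools
def W(x,y,z): return [*(O+x*ux+y*uy),z]
px=(((a+b)/2)[:2]-O)@ux
pts=[W(px,31,90),W(px,-31,90),W(px-5,0,70),W(px-5-18,0,56),W(-152,-31,50),W(-152,31,50),W(142,0,42)]
q=proj(si,pts); print(px,q.round(0))
big=cv2.resize(f[140:320,230:390],None,fx=4,fy=4,interpolation=cv2.INTER_CUBIC)[:600]
for u,v in q: cv2.circle(big,(int((u-230+.5)*4),int((v-140+.5)*4)),4,(255,0,0),-1)
cv2.imwrite("pics/sidec.png",big[:,:,::-1])
```

```text
fixed [454.53062029 -81.36049836  50.        ] stop [500.03272939 208.50187131  42.        ] dist (294.5 expected) 293.41205715519504
ux [0.15507921 0.98790204] yaw 1.4150886971438805 O [478.10265972  68.80061164]
plate a [446.2  53.1  90. ] clamp xy -20.5 29.1
plate b [506.7  47.1  90. ] clamp xy -17.0 -31.6
stop [500.  208.5  42. ] clamp xy 141.4 -0.0
pad [489.1  41.6  56. ] clamp xy -25.1 -15.1
pad [486.7  10.9  56. ] clamp xy -55.9 -17.5
pad [456.5  13.   56. ] clamp xy -58.5 12.7
pad [459.2  45.1  56. ] clamp xy -26.3 15.0
[[-0.915 -0.    -0.403]
 [ 0.403  0.    -0.915]
 [ 0.    -1.    -0.   ]]
-18.727299219099454 [[284. 202.]
 [321. 197.]
 [303. 211.]
 [306. 224.]
 [340. 273.]
 [300. 280.]
 [287. 164.]]
```

View pics/sidec.png

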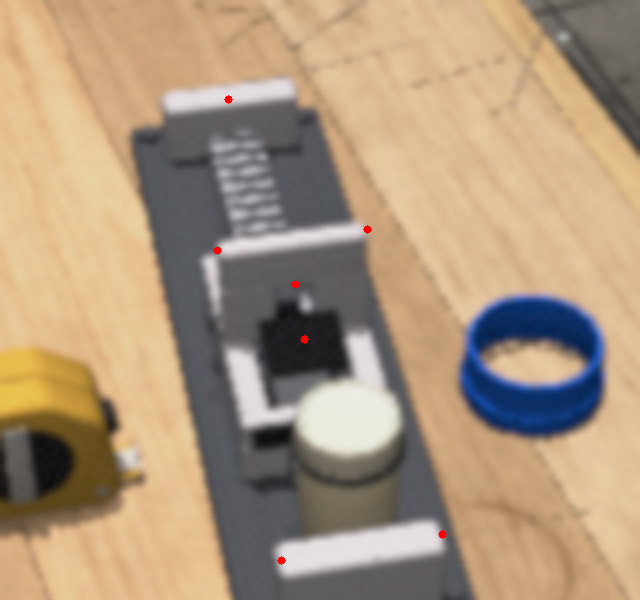

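The projected model agrees in both views: push plate top edge, paddle centre, fixed jaw and stop. Next I move above the paddle with the fingers shut and the tool aligned to the bar.

Emit:
jog_arm:
  translation:
    - [-2, 0, 2]
    - [-4, 0.3, 4]
    - [-6, 0.8, 6]
    - [-8.44, 1.6, 8.24]
    - [-8.44, 1.6, 8.24]
    - [-8.44, 1.6, 8.24]
    - [-8.44, 1.6, 8.24]
    - [-8.44, 1.6, 8.24]
    - [-8.44, 1.6, 8.24]
    - [-8.44, 1.6, 8.24]
    - [-8.44, 1.6, 8.24]
    - [-8.44, 1.6, 8.24]
    - [-8.44, 1.6, 8.24]
    - [-8.44, 1.6, 8.24]
    - [-8.44, 1.6, 8.24]
    - [-8.44, 1.6, 8.24]
    - [-8.44, 1.6, 8.24]
    - [-8.44, 1.6, 8.24]
    - [-8.44, 1.6, 8.24]
    - [-8.44, 1.6, 8.24]
  rot:
    - [0, -0.5, 0]
    - [0, -1, 0]
    - [0, -1.5, 0]
    - [0, -1.86, 0]
    - [0, -1.86, 0]
    - [0, -1.86, 0]
    - [0, -1.86, 0]
    - [0, -1.86, 0]
    - [0, -1.86, 0]
    - [0, -1.86, 0]
    - [0, -1.86, 0]
    - [0, -1.86, 0]
    - [0, -1.86, 0]
    - [0, -1.86, 0]
    - [0, -1.86, 0]
    - [0, -1.86, 0]
    - [0, -1.86, 0]
    - [0, -1.86, 0]
    - [0, -1.86, 0]
    - [0, -1.86, 0]
  gripper: [0, 0, 0, 0, 0, 0, 0, 0, 0, 0, 0, 0, 0, 0, 0, 0, 0, 0, 0, 0]

```text
clock: 3.05
position: [472.0, 25.2, 151.4]
ee_rot: [0.055, 0.705, -0.705, -0.055]
contact_force: [-0.2, -0.3, 0.6]
gripper_width: -0.1
```

Run:
```python
from h import *
s=arm.read_state(); M=R.from_quat(s["ee_rot"]).as_matrix()
print(s["clock"],s["position"],M.round(3),s["gripper_width"],s["contact_force"])
O=np.array([478.1,68.8]);ux=np.array([.1551,.9879]);uy=np.array([-.9879,.1551])
p=s["position"][:2]-O; print("clamp xy",p@ux,p@uy)
im=optics.get_image("side"); print(proj(im,[s["position"]])); save(im,"s2.png",(200,100,400,250),4)
```

```text
3.05 [471.97712193  25.18156993 151.37613226] [[-0.988  0.    -0.154]
 [ 0.154  0.    -0.988]
 [-0.    -1.    -0.   ]] -0.06287391322448196 [-0.18256621 -0.30558542  0.62995054]
clamp xy -44.04030545707065 -0.7164272606964985
[[305.61008858 179.41124362]]
```

View pics/s2.png

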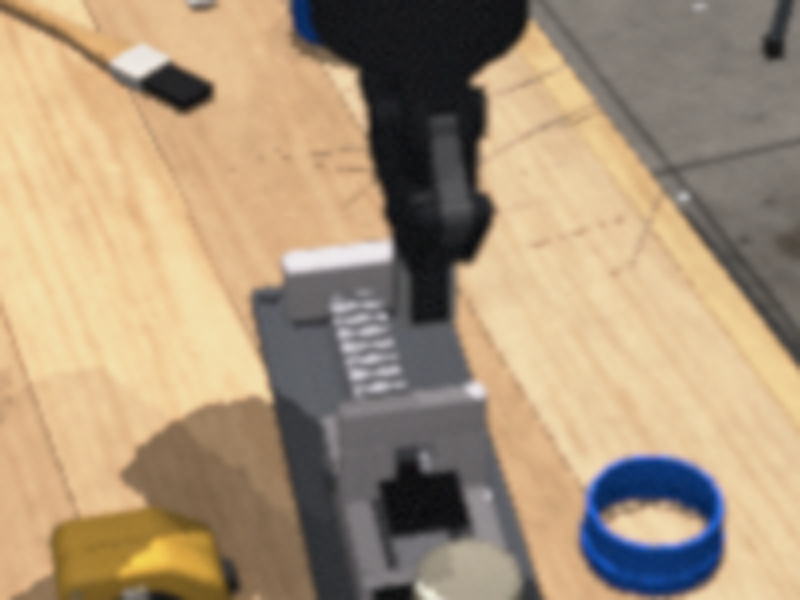

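The shut fingers carry wide knuckles along the opening direction that could catch the push plate. I'll turn the tool a quarter so the flat 22 mm sides face the plate, then lower.

Emit:
jog_arm:
  translation:
    - [0, 0, -0.1]
    - [0, 0, -0.1]
    - [0, 0, -0.1]
    - [0, 0, -0.1]
    - [0, 0, -0.1]
    - [0, 0, -0.1]
    - [0, 0, -0.1]
    - [0, 0, -0.1]
    - [0, 0, -0.1]
    - [0, 0, -0.1]
    - [0, 0.2, -0.1]
    - [0, 0.4, -0.1]
    - [0, 0.6, -0.1]
    - [0, 0.9, -0.1]
    - [0, 0.9, -0.1]
    - [0, 0.9, -0.1]
  rot:
    - [0, 1, 0]
    - [0, 2, 0]
    - [0, 3, 0]
    - [0, 4, 0]
    - [0, 5, 0]
    - [0, 6, 0]
    - [0, 7, 0]
    - [0, 8, 0]
    - [0, 9, 0]
    - [0, 10, 0]
    - [0, 11, 0]
    - [0, 11.25, 0]
    - [0, 11.25, 0]
    - [0, 11.25, 0]
    - [0, 11.25, 0]
    - [0, 11.25, 0]
  gripper: [0, 0, 0, 0, 0, 0, 0, 0, 0, 0, 0, 0, 0, 0, 0, 0]

```text
clock: 4.7
position: [472.8, 29.9, 106.3]
ee_rot: [0.537, 0.46, -0.46, -0.537]
contact_force: [-0.0, -0.1, 0.3]
gripper_width: -0.3
```

```bash
cat > st.py <<'E'
from h import *
def st():
    s=arm.read_state(); M=R.from_quat(s["ee_rot"]).as_matrix()
    O=np.array([478.1,68.8]);ux=np.array([.1551,.9879]);uy=np.array([-.9879,.1551])
    p=s["position"][:2]-O; f=s["contact_force"]
    print("t",s["clock"],"clamp xyz",(p@ux).round(1),(p@uy).round(1),s["position"][2].round(1),"F clamp",(f[:2]@ux).round(1),(f[:2]@uy).round(1),f[2].round(1),"j",s["joints"].round(2),"w",s["gripper_width"].round(1))
    print(M.round(3)); return s
E
python3 - <<'E'
from st import *
st(); im=optics.get_image("side"); save(im,"s3.png",(220,120,400,255),4)
E
```

```text
Traceback (most recent call last):
  File "st.py", line 6, in st
    print("t",s["clock"],"clamp xyz",(p@ux).round(1),(p@uy).round(1),s["position"][2].round(1),"F clamp",(f[:2]@ux).round(1),(f[:2]@uy).round(1),f[2].round(1),"j",s["joints"].round(2),"w",s["gripper_width"].round(1))
                                                                                                                                                                                            ^^^^^^^^^^^^^^^^^^^^^^^^
AttributeError: 'float' object has no attribute 'round'
```

```bash
sed -i 's/s\["gripper_width"\].round(1)/round(s["gripper_width"],1)/' st.py
python3 - <<'E'
from st import *
st(); im=optics.get_image("side"); save(im,"s3.png",(220,120,400,255),4)
E
```

```text
t 4.7 clamp xyz -39.2 -0.8 106.3 F clamp -0.1 0.0 0.3 j [ 0.41  0.27 -0.52  0.   -0.78 -0.56] w -0.3
[[ 0.153 -0.    -0.988]
 [ 0.988 -0.     0.153]
 [-0.001 -1.     0.   ]]
```

View pics/s3.png

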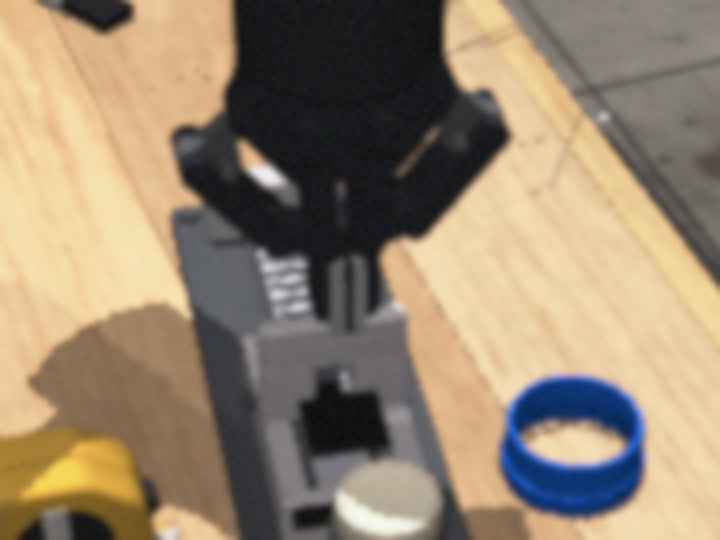

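The fingers sit over the paddle, laterally centred, flat side to the plate, with the knuckles across the bar and clear. I lower onto the paddle.

Emit:
jog_arm:
  translation:
    - [0, 0.4, 0]
    - [0, 0.7, 0]
    - [0, 0.9, 0]
    - [0, 0.95, 0]
    - [0, 1.0, 0]
    - [0, 1.04, 0]
    - [0, 1.08, 0]
    - [0, 1.12, 0]
    - [0, 1.16, 0]
    - [0, 1.16, 0]
    - [0, 1.16, 0]
  rot:
    - [0, 0, 0]
    - [0, 0, 0]
    - [0, 0, 0]
    - [0, 0, 0]
    - [0, 0, 0]
    - [0, 0, 0]
    - [0, 0, 0]
    - [0, 0, 0]
    - [0, 0, 0]
    - [0, 0, 0]
    - [0, 0, 0]
  gripper: [0, 0, 0, 0, 0, 0, 0, 0, 0, 0, 0]

```text
clock: 5.85
position: [473.6, 30.1, 49.0]
ee_rot: [0.537, 0.461, -0.46, -0.537]
contact_force: [1.2, -3.5, 4.4]
gripper_width: -0.0
```

Run:
```python
from st import *
st(); im=optics.get_image("side"); save(im,"s4.png",(220,120,400,255),4)
```

```text
t 5.85 clamp xyz -38.9 -1.6 49.0 F clamp -3.3 -1.7 4.4 j [ 0.41  0.36 -0.59  0.   -0.62 -0.56] w -0.0
[[ 0.153  0.002 -0.988]
 [ 0.988  0.     0.153]
 [ 0.    -1.    -0.002]]
```

View pics/s4.png

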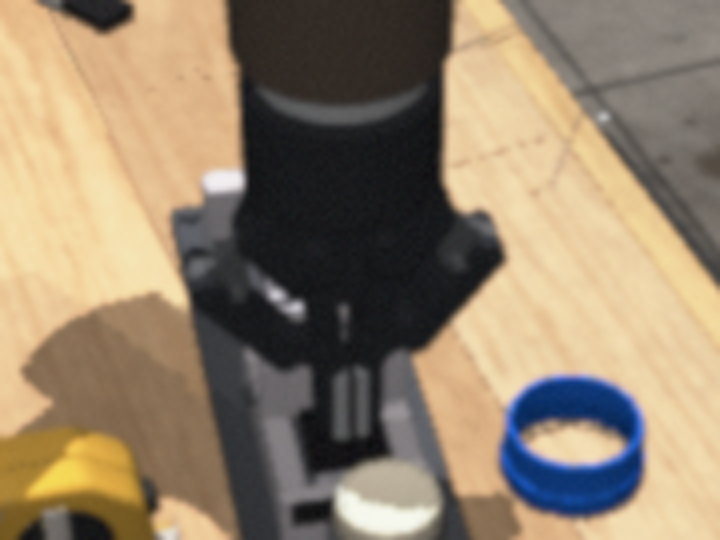

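Emit:
jog_arm:
  translation:
    - [0, 0.03, 0]
    - [0, 0.04, 0]
    - [0.05, 0.04, 0]
    - [0.1, 0.04, 0]
    - [0.16, 0.04, 0]
    - [0.22, 0.04, 0]
    - [0.3, 0.04, 0]
    - [0.38, 0.04, 0]
    - [0.46, 0.04, 0]
    - [0.54, 0.04, 0]
    - [0.6, 0.04, 0]
    - [0.6, 0.04, 0]
  rot:
    - [0, 0, 0]
    - [0, 0, 0]
    - [0, 0, 0]
    - [0, 0, 0]
    - [0, 0, 0]
    - [0, 0, 0]
    - [0, 0, 0]
    - [0, 0, 0]
    - [0, 0, 0]
    - [0, 0, 0]
    - [0, 0, 0]
    - [0, 0, 0]
  gripper: [0, 0, 0, 0, 0, 0, 0, 0, 0, 0, 0, 0]

```text
clock: 7.1
position: [478.6, 60.5, 47.0]
ee_rot: [0.537, 0.461, -0.459, -0.537]
contact_force: [1.5, -0.2, 3.5]
gripper_width: 0.1
```

Run:
```python
from st import *
st(); im=optics.get_image("side"); save(im,"s5.png",(220,100,400,235),4)
```

```text
t 7.1 clamp xyz -8.1 -1.8 47.0 F clamp 0.0 -1.5 3.5 j [ 0.46  0.37 -0.57  0.   -0.62 -0.62] w 0.1
[[ 0.153  0.002 -0.988]
 [ 0.988  0.001  0.153]
 [ 0.001 -1.    -0.002]]
```

View pics/s5.png

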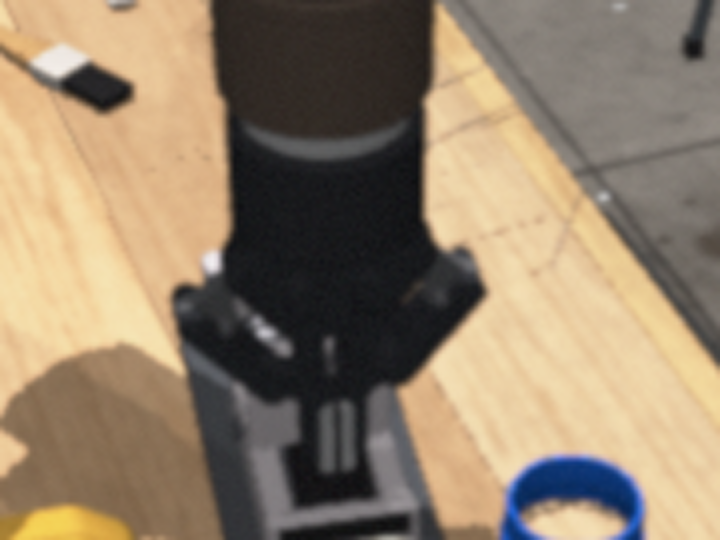

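The jaw moved with the fingers, paddle still held (3.5 N) and low push force. I continue.

Emit:
jog_arm:
  translation:
    - [0.06, 0, 0]
    - [0.14, 0, 0]
    - [0.22, 0, 0]
    - [0.3, 0, 0]
    - [0.38, 0, 0]
    - [0.46, 0, 0]
    - [0.54, 0, 0]
    - [0.62, 0, 0]
    - [0.7, 0, 0]
    - [0.78, 0, 0]
    - [0.86, 0, 0]
    - [0.94, 0, 0]
    - [1.0, 0, 0]
    - [1.0, 0, 0]
  rot:
    - [0, 0, 0]
    - [0, 0, 0]
    - [0, 0, 0]
    - [0, 0, 0]
    - [0, 0, 0]
    - [0, 0, 0]
    - [0, 0, 0]
    - [0, 0, 0]
    - [0, 0, 0]
    - [0, 0, 0]
    - [0, 0, 0]
    - [0, 0, 0]
    - [0, 0, 0]
    - [0, 0, 0]
  gripper: [0, 0, 0, 0, 0, 0, 0, 0, 0, 0, 0, 0, 0, 0]

```text
clock: 8.55
position: [486.5, 110.6, 47.0]
ee_rot: [0.537, 0.461, -0.459, -0.537]
contact_force: [2.3, -2.0, 3.6]
gripper_width: 0.1
```

Run:
```python
from st import *
st(); im=optics.get_image("top"); save(im,"t5.png",(210,190,370,310),5)
```

```text
t 8.55 clamp xyz 42.6 -1.8 47.0 F clamp -1.6 -2.6 3.6 j [ 0.55  0.4  -0.53  0.   -0.64 -0.7 ] w 0.1
[[ 0.153  0.003 -0.988]
 [ 0.988  0.002  0.153]
 [ 0.002 -1.    -0.003]]
```

View pics/t5.png

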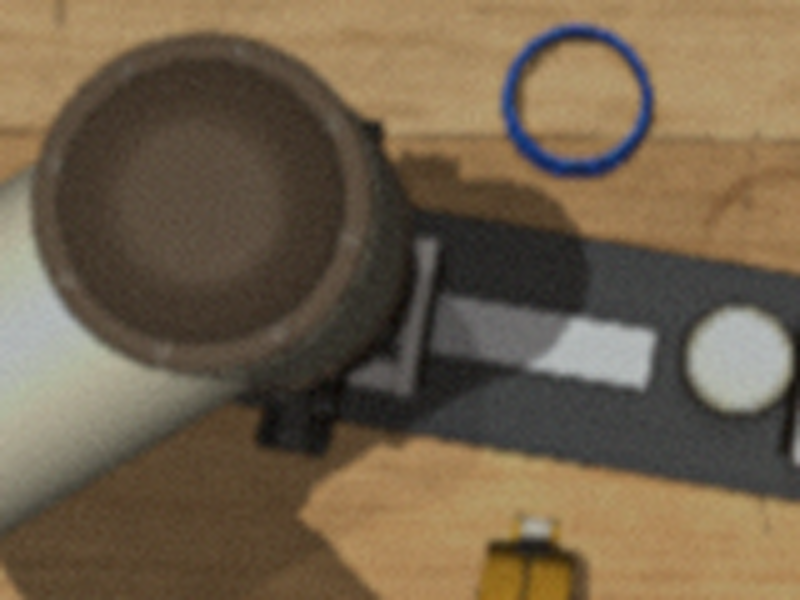

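Emit:
jog_arm:
  translation:
    - [0.05, 0, 0]
    - [0.1, 0, 0]
    - [0.15, 0, 0]
    - [0.2, 0, 0]
    - [0.2, 0, 0]
  rot:
    - [0, 0, 0]
    - [0, 0, 0]
    - [0, 0, 0]
    - [0, 0, 0]
    - [0, 0, 0]
  gripper: [0, 0, 0, 0, 0]

```text
clock: 9.1
position: [488.1, 120.8, 47.0]
ee_rot: [0.537, 0.462, -0.459, -0.537]
contact_force: [1.2, -2.8, 4.0]
gripper_width: 0.0
```

Emit:
jog_arm:
  translation:
    - [0.04, 0, 0]
    - [0.08, 0, 0]
    - [0.12, 0, 0]
    - [0.16, 0, 0]
    - [0.16, 0, 0]
  rot:
    - [0, 0, 0]
    - [0, 0, 0]
    - [0, 0, 0]
    - [0, 0, 0]
    - [0, 0, 0]
  gripper: [0, 0, 0, 0, 0]

```text
clock: 9.6
position: [488.8, 128.3, 46.9]
ee_rot: [0.537, 0.461, -0.459, -0.537]
contact_force: [2.1, -3.6, 4.9]
gripper_width: 0.2
```

Emit:
jog_arm:
  translation:
    - [0.04, 0, 0]
    - [0.08, 0, 0]
    - [0.1, 0, 0]
    - [0.1, 0, 0]
  rot:
    - [0, 0, 0]
    - [0, 0, 0]
    - [0, 0, 0]
    - [0, 0, 0]
  gripper: [0, 0, 0, 0]

```text
clock: 10.0
position: [487.6, 131.2, 46.5]
ee_rot: [0.537, 0.459, -0.462, -0.537]
contact_force: [2.0, -9.4, 6.4]
gripper_width: -0.1
```

Force jumps and motion stalls, which suggests the stop. One more gentle nudge will confirm it.

Emit:
jog_arm:
  translation:
    - [0.04, 0, 0]
    - [0.08, 0, 0]
    - [0.08, 0, 0]
  rot:
    - [0, 0, 0]
    - [0, 0, 0]
    - [0, 0, 0]
  gripper: [0, 0, 0]

```text
clock: 10.3
position: [486.8, 133.8, 46.3]
ee_rot: [-0.537, -0.457, 0.463, 0.537]
contact_force: [0.7, -6.5, 6.5]
gripper_width: -0.2
```

Run:
```python
from st import *
st(); im=optics.get_image("side"); save(im,"s6.png",(220,90,400,225),4)
```

```text
t 10.3 clamp xyz 65.6 1.5 46.3 F clamp -6.3 -1.7 6.5 j [ 0.59  0.41 -0.51  0.   -0.66 -0.75] w -0.2
[[ 0.154 -0.006 -0.988]
 [ 0.988 -0.005  0.154]
 [-0.006 -1.     0.006]]
```

View pics/s6.png

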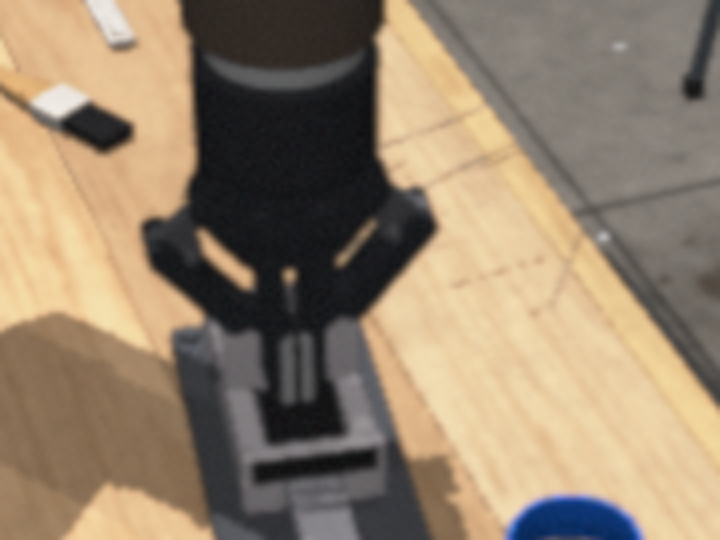

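Emit:
jog_arm:
  translation:
    - [0.05, 0, 0]
    - [0.1, 0, 0]
    - [0.1, 0, 0]
    - [0.1, 0, 0]
  rot:
    - [0, 0, 0]
    - [0, 0, 0]
    - [0, 0, 0]
    - [0, 0, 0]
  gripper: [0, 0, 0, 0]

```text
clock: 10.75
position: [485.8, 134.2, 46.2]
ee_rot: [0.538, 0.454, -0.466, -0.537]
contact_force: [5.7, -20.4, 8.3]
gripper_width: 0.0
```

It moved 0.4 mm for 5 mm commanded and the push rose to 21 N, so the jaw is on the stop. I lift straight up with a slight forward lead so the jaw isn't dragged back.

Emit:
jog_arm:
  translation:
    - [0.03, 0, 0]
    - [0.03, -0.1, 0]
    - [0.03, -0.25, 0]
    - [0.0, -0.4, 0]
    - [0, -0.7, 0]
    - [0, -1.1, 0]
    - [0, -1.6, 0]
    - [0, -2.2, 0]
    - [0, -2.9, 0]
    - [0, -3.5, 0]
    - [-0.5, -4, 0.5]
    - [-0.5, -4, 0.5]
  rot:
    - [0, 0, 0]
    - [0, 0, 0]
    - [0, 0, 0]
    - [0, 0, 0]
    - [0, 0, 0]
    - [0, 0, 0]
    - [0, 0, 0]
    - [0, 0, 0]
    - [0, 0, 0]
    - [0, 0, 0]
    - [0, 0, 0]
    - [0, 0, 0]
  gripper: [0, 0, 0, 0, 0, 0, 0, 0, 0, 0, 0, 0]

```text
clock: 11.95
position: [458.7, 115.5, 250.8]
ee_rot: [0.538, 0.456, -0.463, -0.537]
contact_force: [1.0, 0.3, 0.5]
gripper_width: -0.1
```

Run:
```python
from st import *
st(); im=optics.get_image("side"); save(im,"s7.png",(200,100,400,250),4)
```

```text
t 11.95 clamp xyz 43.2 26.5 250.8 F clamp 0.5 -1.0 0.5 j [ 0.59  0.11 -0.31  0.   -1.16 -0.75] w -0.1
[[ 0.155 -0.006 -0.988]
 [ 0.988 -0.008  0.155]
 [-0.009 -1.     0.005]]
```

View pics/s7.png

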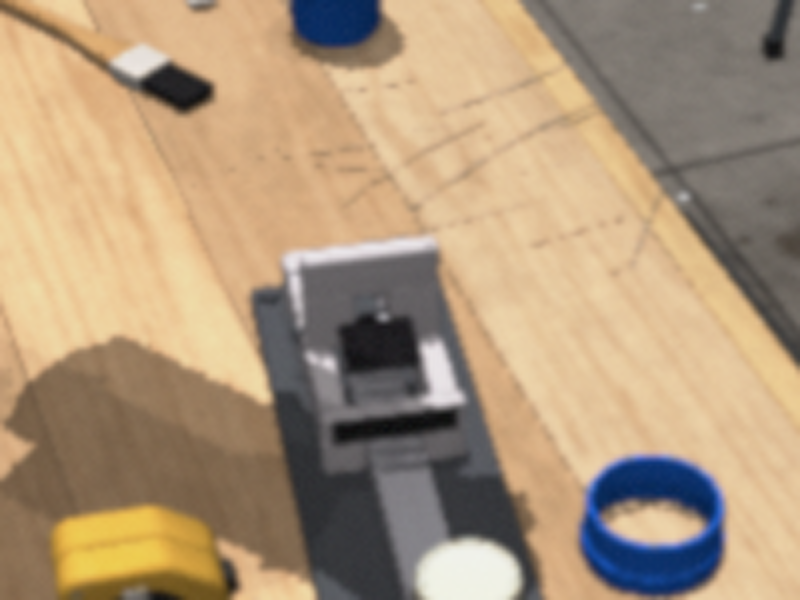

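The paddle has sprung up and the jaw stayed back. I clear the arm so the top camera can check it against the stop.

Emit:
jog_arm:
  translation:
    - [1, 0, 0]
    - [2, 0, 0]
    - [3, 0, 0]
    - [4, 0, 0]
    - [5, 0, 0]
    - [6, 0, 0]
    - [6, 0, 0]
    - [6, 0, 0]
  rot:
    - [0, 0, 0]
    - [0, 0, 0]
    - [0, 0, 0]
    - [0, 0, 0]
    - [0, 0, 0]
    - [0, 0, 0]
    - [0, 0, 0]
    - [0, 0, 0]
  gripper: [0, 0, 0, 0, 0, 0, 0, 0]

```text
clock: 12.8
position: [504.5, 413.6, 242.9]
ee_rot: [0.537, 0.454, -0.466, -0.536]
contact_force: [-0.4, -0.5, 0.2]
gripper_width: -0.0
```

Run:
```python
from st import *
st(); im=optics.get_image("top"); save(im,"t7.png",(210,190,370,310),5)
for c in ("top","side"):
    im=optics.get_image(c)
    for t in ("cartridge","tape_measure_0","cap","bottle"):
        for d in spotter.look_for(c,t)[:2]: print(c,t,round(d["score"],2),toworld(im,d["centre"]).round(0))
```

```text
t 12.8 clamp xyz 344.7 27.4 242.9 F clamp -0.6 0.3 0.2 j [ 0.93  0.43  0.11 -0.   -1.27 -1.09] w -0.0
[[ 0.153 -0.012 -0.988]
 [ 0.988 -0.012  0.153]
 [-0.014 -1.     0.01 ]]
top cartridge 0.89 [ 610. -105.   68.]
top cartridge 0.83 [461. -42.  83.]
top tape_measure_0 0.88 [360.  38.  63.]
top tape_measure_0 0.51 [ 432. -235.  147.]
top cap 0.77 [567.  19.  27.]
top cap 0.38 [359.  42.  60.]
top bottle 0.74 [ 434. -234.  144.]
side cartridge 0.96 [456. -56.  74.]
side cartridge 0.55 [ 606. -118.   62.]
side tape_measure_0 0.69 [352.  26.  43.]
side cap 0.85 [576.  12.  15.]
side bottle 0.72 [488. 138.  53.]
side bottle 0.66 [ 418. -265.  127.]
```

View pics/t7.png

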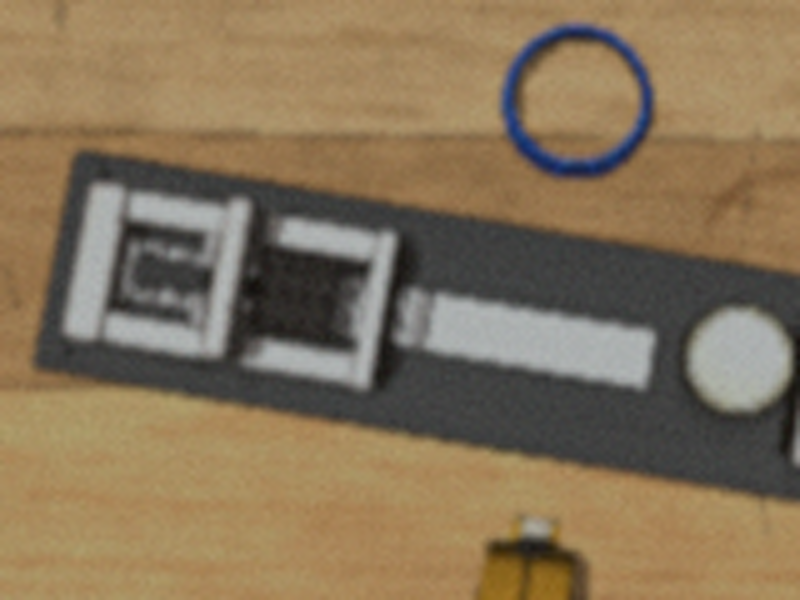

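The top view shows the jaw's rear arms touching the end stop (crop x≈120) with no gap. The cartridge is at (740,360) in the crop, and it and the bystanders read the same positions as before. I hand in.

```bash
python3 -c "from bench import job_done; print(job_done())"
```

```text
the job is handed in; nothing more can be done
None
```

The clamp is open. I pressed the paddle down about 7 to 9 mm with shut fingers and pushed the jaw about 100 mm back along its bar. It stopped against the end stop, where the push force rose to about 21 N with almost no further movement. I then lifted straight off and moved clear. The job was handed in after about 13 s on the robot's clock.

**Last checks:**
- **Jaw and paddle:** the final top view shows the jaw's rear arms touching the end stop. The side view before it showed the paddle back up.
- **Other things:** in both cameras the cartridge, tape measure, cap and bottle are within about 5 mm of where they started.
- **Contact:** after moving clear, the robot was touching nothing.

**Disagreement:** the network reported a "bottle" at the jaw in the last side picture, which I took as a false detection. Its second hit in that picture matched the real bottle.

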